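# Start the clamp knob on its stud

## Task

Put the loose star knob on the bare stud of the clamp bar, turn it gently backwards (anticlockwise seen from above) until it clicks down into the thread, then turn it forwards (clockwise) until it is fully home on the bar, and let go. Never force it: feel for resistance, and leave everything else on the bench where it is.

Things in the scene. Friction and masses are not known exactly. Their poses are not given: they have to be found in the camera images.
- knob_mid (a point): centre of the loose black star knob standing upright on the bench: hub 40 mm across, 40 mm tall, four lobes in a cross, 54 mm over opposite lobes; each lobe ends in an upright flat 20 mm wide, from 14 to 40 mm above the underside. This point: on the axis, 27 mm above the underside, 13 mm below the top; z up, x and y out through the lobes. About 0.1 kg.
- knob: the same knob, origin at the centre of its underside. It is hollow, open below: bore 32 mm across, 33 mm deep. Inside, 6 mm above the underside, three 4 mm steel pins point inwards 120 degrees apart, leaving 22 mm between their tips; their angle to the lobes is not given. If they catch half-way into the notches, a small wiggle under light pressure frees them.
- stud_rim (a point): on the axis of the bare upright steel stud, at its rim (30 mm across); z up. The rim has three notches 120 degrees apart, at an unknown angle, where the thread begins. Height of knob_mid above this point: pins resting on the rim 23 mm (up to 25.5 if on the small stops, which slope down to the notches), clicked down into the notches 13 mm, fully home 8.5 mm. The stud does not turn.
- pilot_tip (a point): tip of the same stud, 12 mm above its rim, on the axis: a pilot 20 mm across with a coned tip (10 mm at the top) that guides the pins. On the rim, forward (clockwise from above) turning soon meets a hard stop; backward turning, at most 120 degrees under a push of about 5 N, lets the pins drop 10 mm into the notches, where a stop ends it. Now and then they drop in at once, with no turn needed.
- bar_top (a point): top of the clamp bar on the stud's axis, 18.5 mm below the rim, 62 mm above the bench: the knob's underside rests here when home. From the notches the knob turns forwards, after up to 0.4 rad of play sinking 4.6 mm per rad, and comes up hard on the bar after 1.0 to 1.7 rad: 0.15 N m is snug, over 0.3 N m forces it. The thread holds by itself. The bar is 46 mm wide, 260 mm long.
- jig: the wooden clamping jig fixed to the bench, with bar and studs: base board 150 by 300 mm; origin under its centre on the bench, the clamp bar along its y; the bare stud is at y = -70 mm, the fitted knob at y = +70 mm
- hammer: a hammer lying by, to be left alone
- screwdriver: a screwdriver lying by, to be left alone
- glue: a glue bottle, 56 mm across, 150 mm tall, to be left alone
- offcut_a: a wood offcut, 90 by 45 by 20 mm, to be left alone
- offcut_b: a wood offcut, 50 by 45 by 30 mm, to be left alone
- square: a try square, to be left alone; origin at the middle of its wooden stock
- screw_tin: an open tin, 72 mm across, 60 mm tall, to be left alone
Not all that is in view belongs to the job. Leave any red look-alike of the knob alone.

How it is judged (in metres and radians):
On the way:
1. the knob has clicked down into the thread's notches, upright on the stud (horizontal distance between knob_mid and stud_rim below 0.004 m and z of knob_mid in the frame of stud_rim between 0.0105 and 0.0165 m), for 0.1 s.
At the end, for the whole second after the job is handed in: the knob stands upright on the stud (axis within 4 mm, tilt under 0.08 rad) with its underside within 1.5 mm of the clamp bar, at rest and released (horizontal distance between knob_mid and stud_rim below 0.004 m and z of knob_mid in the frame of stud_rim below 0.01 m and angle between knob_mid's own z axis and vertical below 0.08 rad and linear speed of knob below 0.02 m/s); the robot touches nothing.
It fails at once if the knob is forced: more than 100 N between the knob and the jig or stud (contact force between knob and jig above 100 N).
It fails at once if a bystander is moved by more than 20 mm (distance of any of hammer, screwdriver, glue, offcut_a, offcut_b, square, screw_tin from where it was at the start of the episode above 0.02 m).
It also fails if it takes over 72 s, if anything falls off the work surface, if the arm or the gripper's body presses on something with over 40 N, if the wrist force passes 120 N, or if a joint passes its speed limit or range.

## Robot

A 7-joint arm with a two-finger parallel gripper is mounted at the origin on the work surface. World frame = base frame: x ahead of the robot, y to its left, z up, the work surface at z = 0. Lengths are in mm, angles in rad, forces in N, time in s.
With the tool pointing down it reaches from about 425 to 825 mm from the base axis. Payload 3.6 kg.
Tool frame: the origin (TCP) lies at the very end of the fingers, on their centre line; the grasp point (between the pads) lies tcp_to_grasp behind it (tcp_to_grasp is the distance from the TCP to the grasp point, in mm); z points along the fingers, y is the line along which they close (so a half turn about z gives the same grasp; the last joint's range is limited). The gripper opens to 85 mm and grips with 20 to 120 N. Pads are 22 mm wide; open, the fingers measure 114 mm over their backs; the gripper's body (76 mm by 85 mm) begins 54 mm behind the grasp point. The pads swing forward as they close: fully open they stand 13 mm farther back than shut.
Start: joints at [-1.339, 0.615, -0.013, 1.423, 0.008, 1.103, -0.04], TCP at [165.688, 628.498, 231.297] pointing down, gripper open.
Joint ranges: [-3.12, 3.12], [-0.3, 2.06], [-1.34, 1.32], [0.26, 2.42], [-1.36, 4.5], [0.01, 1.98], [-2.84, 2.84]. Speed limits (rad/s): [2.79, 2.79, 3.14, 3.14, 3.14, 3.14, 3.14].

## Interface

Orientations are given as a rotation vector (axis times angle).
In Python, from cell import * gives the robot as it stands.
- The arm moves only by the tool arm_command, never from a script. Its argument "deltas" is a list of rows, each a list of 5 numbers: the shift along the world's x, y, z in m, then the turn about the world's z in rad, then the finger opening in m, from 0 to 0.0854. A call has 1 to 12 rows; each row is the pose to reach, as a shift and turn from the pose commanded when the call began; what a row does not reach only later rows make up. A row lasts 1/8 s, in which the tool goes at most 62.5 mm and 10.7 degrees, less where a joint would pass 70% of its speed; a pose out of reach is approached as far as the arm can. A call with a gripper value outside its range is refused whole. The fingers move at their own pace and stop on an object; "force" is the grip in N (left out, the last holds). Time passes only in rows, so rows that repeat a pose let the fingers close. It gives the time, the measured TCP pose, the force, the opening and the grip force at its end, in the units of the state.
- get_obs(): the state, without advancing time (a new reading comes with each control period).
- get_image(name): name is "scene" or "top"; returns a dict with "image" (420x560x3 uint8, red, green, blue), "fovy" (degrees; the focal length in pixels is half the picture's height over the tangent of half this angle, whatever the lens; pixels are square), "cx", "cy" (the principal point, pixels), "cam_to_world" (4x4, takes a point from camera to world coordinates). Camera axes: x right, y up, looking along -z (the intrinsics and any distortion apply to the point x, -y, -z); pixel columns grow to the right and rows downward; lengths in mm; the calibration is good to about 2 mm. A picture is of the moment at which its call begins. There is no depth.
- finish_job(): hands the job in; it is judged then, once.
The state is a dict: "t": time; "joint_positions": joint angles; "qd": joint speeds; "joint_torque": joint torques, N m; "tool_pos": TCP position; "ee_rot": TCP orientation; "contact_force": force on the tool from outside, world axes, zero at the start; "wrist_torque": the same for the moment, N m; "width": finger opening in mm; "grip_force": force on a finger pad.
Only numpy, scipy, OpenCV 4.12 (cv2) and the standard library are available. Lean on these libraries where they do the work, as an engineer would, in place of code of your own. Each camera call takes 0.05 s, during which the arm holds its last target. There are 200 camera calls.

## Working session

There is one attempt and no reset: what is moved stays moved. The work goes in short steps, Python scripts to look and compute and a tool call to move; the robot and the scene stay as the last step left them, time stands still between calls to the robot, and variables do not carry over. Pictures are saved under pics/ and viewed, at most 10 in all, crops included, and the job is handed in when it is done.

Besides the shell and the picture viewer there is one more tool, called after "Request:" as name(argument=value, ...) on one line, values as JSON. arm_command: Moves the arm, as the interface text tells. Its arguments: {"type":"object","properties":{"deltas":{"type":"array"},"force":{"type":"number"}},"required":["deltas"]}

```bash
ls; mkdir -p pics
python3 - <<'E'
from cell import *
import cv2,pickle
o=get_obs();print(o)
for n in("scene","top"):
    d=get_image(n);pickle.dump(d,open(f"pics/{n}.pkl","wb"))
    cv2.imwrite(f"pics/{n}0.png",d["image"][:,:,::-1])
    print(n,{k:v for k,v in d.items() if k!="image"})
E
```

```text
pics
{'t': 0.0, 'joint_positions': array([-1.33949751,  0.61597048, -0.01266011,  1.42491111,  0.00809673,
        1.10340887, -0.04044577]), 'qd': array([-0.00046057,  0.00149265,  0.00033603,  0.00105238,  0.00122922,
       -0.00051875,  0.00159775]), 'joint_torque': array([ 4.96534667e-04, -4.69220066e+01,  2.59442758e-01, -1.71025747e+01,
        9.97482450e-03,  1.00040075e-02, -1.15044512e-05]), 'tool_pos': array([165.48929485, 627.7792691 , 230.10071576]), 'ee_rot': array([-0.40370053, -3.11521211,  0.00412706]), 'contact_force': array([ 0.33508399, -0.67191272, -0.35613076]), 'wrist_torque': array([-0.02051229, -0.0594143 , -0.01301575]), 'grip_force': 0.0, 'width': 85.5394632345531}
scene {'fovy': 48.08074843654699, 'cx': 281.1575956504051, 'cy': 205.82665911619566, 'cam_to_world': array([[ 8.05547057e-01, -5.09416255e-01,  3.02636776e-01,
         8.86359334e+02],
       [ 5.92471265e-01,  6.99781634e-01, -3.99103326e-01,
        -4.66787601e+02],
       [-8.46993589e-03,  5.00800103e-01,  8.65521529e-01,
         1.10556047e+03],
       [ 0.00000000e+00,  0.00000000e+00,  0.00000000e+00,
         1.00000000e+00]])}
top {'fovy': 43.643175811264136, 'cx': 271.9337778667612, 'cy': 201.99748390385247, 'cam_to_world': array([[ 2.76177326e-02,  9.86212303e-01, -1.63164195e-01,
         2.75844802e+02],
       [-9.99436629e-01,  3.03563837e-02,  1.43148167e-02,
         9.93163899e+00],
       [ 1.90705232e-02,  1.62676931e-01,  9.86495074e-01,
         1.40537052e+03],
       [ 0.00000000e+00,  0.00000000e+00,  0.00000000e+00,
         1.00000000e+00]])}
```

View pics/scene0.png

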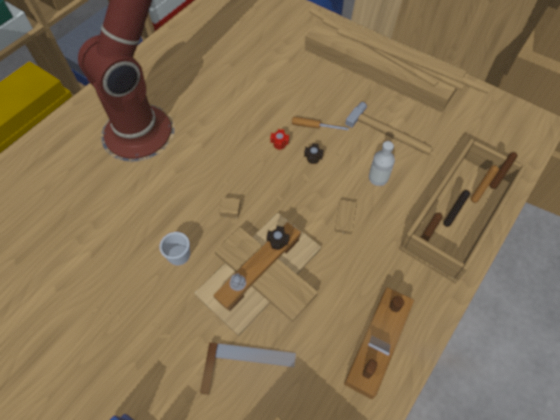

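View pics/top0.png

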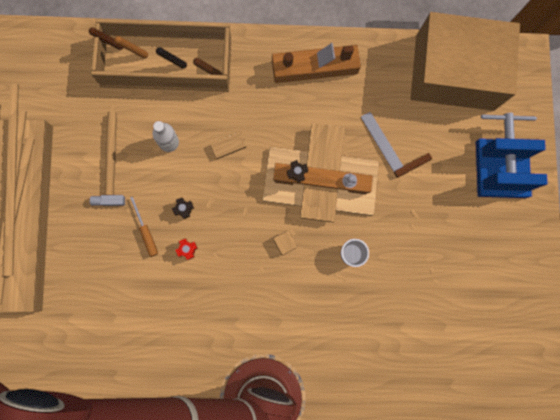

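Candidates for the loose knob are the black one at top (182,208) / scene (314,153), the red look-alike at top (186,249), and the fitted black knob on the bar at top (297,171). I choose the free-standing black one. The bare stud is at top (349,180) / scene (238,283).

```bash
cat > h.py <<'E'
from cell import *
import cv2,pickle,numpy as np
def ray(d,u,v):
    h,w=d["image"].shape[:2];f=h/2/np.tan(np.radians(d["fovy"])/2);M=d["cam_to_world"]
    r=M[:3,:3]@np.array([(u-d["cx"])/f,-(v-d["cy"])/f,-1]);return M[:3,3],r/np.linalg.norm(r)
def plane(d,u,v,z):
    o,r=ray(d,u,v);return o+r*(z-o[2])/r[2]
def tri(a,pa,b,pb):
    o1,r1=ray(a,*pa);o2,r2=ray(b,*pb);s=np.linalg.lstsq(np.c_[r1,-r2],o2-o1,rcond=None)[0]
    p,q=o1+s[0]*r1,o2+s[1]*r2;return (p+q)/2,np.linalg.norm(p-q)
def blob(img,c,r,fn):
    x,y=c;s=img[y-r:y+r+1,x-r:x+r+1].astype(int);m=fn(s).astype(np.uint8)
    n,l,st,ce=cv2.connectedComponentsWithStats(m);i=1+np.argmax(st[1:,4]);
    return ce[i]+[x-r,y-r],st[i,4],(l==i)
E
python3 - <<'E'
from h import *
S=pickle.load(open("pics/scene.pkl","rb"));T=pickle.load(open("pics/top.pkl","rb"))
dark=lambda s:s.max(2)<75
grey=lambda s:(s.max(2)-s.min(2)<30)&(s.min(2)>85)
R={}
for nm,ct,cs in(("knob",(182,208),(314,153)),("fitted",(297,171),(278,238)),("stud",(349,180),(238,283))):
    for k,fn in(("dark",dark),("grey",grey)):
        try:
            a=blob(T["image"],ct,13,fn);b=blob(S["image"],cs,15,fn)
            print(nm,k,a[0].round(1),a[1],b[0].round(1),b[1],[np.round(x,1) for x in tri(T,a[0],S,b[0])])
        except Exception as e: print(nm,k,e)
I=[]
for d,c in((T,(182,208)),(S,(314,153)),(T,(349,180)),(S,(238,283)),(T,(297,171)),(S,(278,238))):
    x,y=c;I.append(cv2.resize(d["image"][y-20:y+20,x-20:x+20,::-1],(260,260),interpolation=cv2.INTER_CUBIC))
cv2.imwrite("pics/crop1.png",np.vstack([np.hstack(I[0::2]),np.hstack(I[1::2])]))
E
```

```text
knob dark [182.7 208.4] 195 [313.5 154. ] 205 [array([480.1, 226.6,  18.8]), np.float64(1.6)]
knob grey [182. 207.] 45 [313.5 149.9] 28 [array([480.3, 225. ,  40.1]), np.float64(2.2)]
fitted dark [296.4 171.9] 217 [278.  238.5] 281 [array([575.7, -71. ,  78.9]), np.float64(1.2)]
fitted grey [297.4 169.8] 48 [277.4 234.9] 46 [array([576. , -72.5, 101.4]), np.float64(2.3)]
stud dark attempt to get argmax of an empty sequence
stud grey [349.2 180.1] 146 [237.1 282. ] 214 [array([ 561.3, -211.5,   62.7]), np.float64(2.8)]
```

View pics/crop1.png

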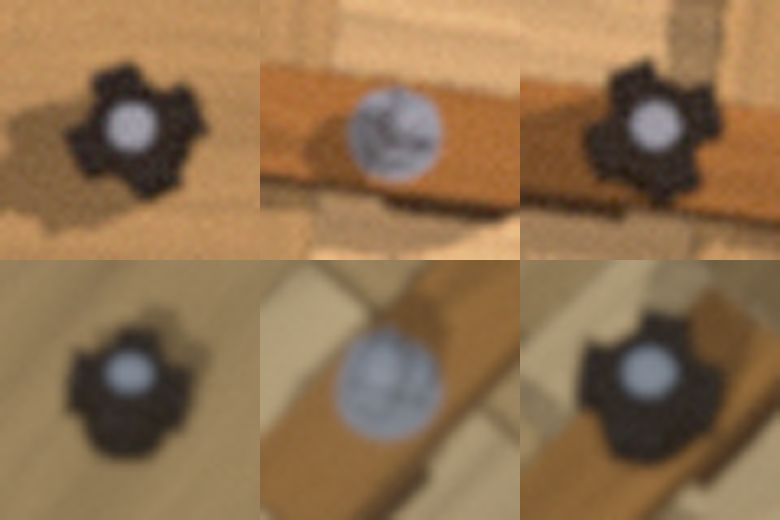

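Run:
```python
from h import *
import cell
print({k:getattr(cell,k) for k in dir(cell) if isinstance(getattr(cell,k),(int,float))})
S=pickle.load(open("pics/scene.pkl","rb"));T=pickle.load(open("pics/top.pkl","rb"))
for d,c in((T,(349.2,180.1)),(S,(237.1,282))):
    for z in(76,80.5,86): print(z,plane(d,*c,z).round(1))
for d,c,z,zc in((T,(182,208),32,40),(T,(297,171),94,102)):
    ctr=plane(d,*blob(d["image"],c,13,lambda s:(s.max(2)-s.min(2)<30)&(s.min(2)>85))[0],zc)
    _,_,m=blob(d["image"],c,14,lambda s:s.max(2)<75)
    P=np.array([plane(d,x+c[0]-14,y+c[1]-14,z)-ctr for y,x in np.argwhere(m)])[:,:2]
    P-=0
    r=np.hypot(*P.T);th=np.arctan2(P[:,1],P[:,0]);k=r>18
    print(ctr.round(1),"lobe yaw",np.angle(np.sum(np.exp(4j*th[k])))/4,abs(np.mean(np.exp(4j*th[k]))))
```

```text
{'tcp_to_grasp': 18.700000000000003}
76 [ 559.5 -208.2   76. ]
80.5 [ 558.5 -207.5   80.5]
86 [ 557.3 -206.6   86. ]
76 [ 564.6 -215.9   76. ]
80.5 [ 566.  -217.    80.5]
86 [ 567.7 -218.4   86. ]
[481.1 225.9  40. ] lobe yaw 0.4514886083189623 0.3727426129474233
[576.6 -71.6 102. ] lobe yaw 0.39257330625579406 0.32146752940836076
```

Request:
arm_command(deltas=[[0.035,-0.045,0,-0.1,0.07],[0.07,-0.09,0,-0.2,0.07],[0.105,-0.135,0,-0.3,0.07],[0.14,-0.18,0,-0.4,0.07],[0.175,-0.225,0,-0.5,0.07],[0.21,-0.27,0,-0.6,0.07],[0.245,-0.315,-0.02,-0.7,0.07],[0.28,-0.36,-0.06,-0.8,0.07],[0.315,-0.403,-0.1,-0.91,0.07],[0.315,-0.403,-0.13,-0.91,0.07],[0.315,-0.403,-0.13,-0.91,0.07]], force=30)

```text
t: 1.48
tool_pos: [479.0, 223.4, 98.8]
ee_rot: [-1.734, -2.616, 0.01]
contact_force: [0.8, 0.5, 1.1]
width: 70.4
grip_force: 0.0
```

Run:
```python
from h import *
o=get_obs();print(o)
I=[]
for n,c in(("top",(182,208)),("scene",(314,150))):
    d=get_image(n);x,y=c;I.append(cv2.resize(d["image"][y-50:y+50,x-50:x+50,::-1],(400,400),interpolation=cv2.INTER_CUBIC))
cv2.imwrite("pics/c2.png",np.hstack(I))
```

```text
{'t': 1.475, 'joint_positions': array([-0.61904632,  0.61620326,  0.21493945,  1.91835035, -0.20830296,
        0.63582424,  0.12695481]), 'qd': array([-0.03951155, -0.05906314, -0.01942274, -0.05082331,  0.00040861,
        0.02146986, -0.00951231]), 'joint_torque': array([  1.23465378, -38.86047363,   3.12975593, -10.76633066,
         0.04810281,  -0.16504343,   0.05995278]), 'tool_pos': array([479.01137739, 223.39890375,  98.75827449]), 'ee_rot': array([-1.73350628, -2.61590948,  0.01029651]), 'contact_force': array([0.80145835, 0.46193057, 1.05341641]), 'wrist_torque': array([ 0.02975356,  0.04253186, -0.078503  ]), 'grip_force': 0.0, 'width': 70.43965151833892}
```

View pics/c2.png

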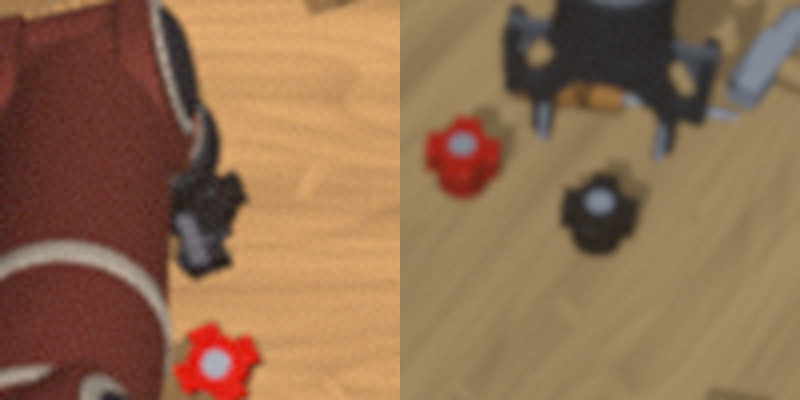

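The scene crop shows the open fingers astride and above the black knob (crop 600,215). The red knob at (465,150) is clear of them. Next I descend and grip.

Request:
arm_command(deltas=[[0,0,-0.03,0,0.07],[0,0,-0.06,0,0.07],[0,0,-0.08,0,0.07],[0,0,-0.091,0,0.07],[0,0,-0.091,0,0.07],[0,0,-0.091,0,0.045],[0,0,-0.091,0,0.045],[0,0,-0.091,0,0.045],[0,0,-0.091,0,0.045],[0,0,-0.091,0,0.045]], force=40)

```text
t: 2.82
tool_pos: [481.4, 226.2, 11.7]
ee_rot: [1.731, 2.621, 0.004]
contact_force: [-1.1, 0.6, 5.2]
width: 53.0
grip_force: 42.7
```

Request:
arm_command(deltas=[[0,0,0.04,0,0.045],[0,0,0.09,0,0.045],[0,0,0.14,0,0.045],[0.01,-0.05,0.145,-0.07,0.045],[0.02,-0.11,0.145,-0.15,0.045],[0.03,-0.17,0.145,-0.22,0.045],[0.042,-0.23,0.145,-0.3,0.045],[0.053,-0.29,0.145,-0.38,0.045],[0.064,-0.35,0.145,-0.46,0.045],[0.075,-0.4,0.145,-0.53,0.045],[0.081,-0.437,0.145,-0.6,0.045],[0.081,-0.437,0.145,-0.6,0.045]])

```text
t: 4.32
tool_pos: [560.6, -216.5, 155.5]
ee_rot: [2.434, 1.982, -0.004]
contact_force: [-0.9, 0.1, -0.9]
width: 53.2
grip_force: 42.9
```

Run:
```python
from h import *
o=get_obs();print({k:np.round(o[k],2) for k in("t","tool_pos","ee_rot","contact_force","wrist_torque","width","joint_positions")})
I=[]
for n,c in(("top",(349,180)),("scene",(238,270))):
    d=get_image(n);pickle.dump(d,open(f"pics/{n}2.pkl","wb"));x,y=c;I.append(cv2.resize(d["image"][y-50:y+50,x-50:x+50,::-1],(400,400),interpolation=cv2.INTER_CUBIC))
cv2.imwrite("pics/c3.png",np.hstack(I))
```

```text
{'t': np.float64(4.32), 'tool_pos': array([ 560.63, -216.51,  155.52]), 'ee_rot': array([ 2.43,  1.98, -0.  ]), 'contact_force': array([-0.93,  0.11, -0.9 ]), 'wrist_torque': array([0.05, 0.01, 0.03]), 'width': np.float64(53.17), 'joint_positions': array([ 0.09,  0.65,  0.4 ,  1.67, -0.3 ,  0.88,  0.4 ])}
```

View pics/c3.png

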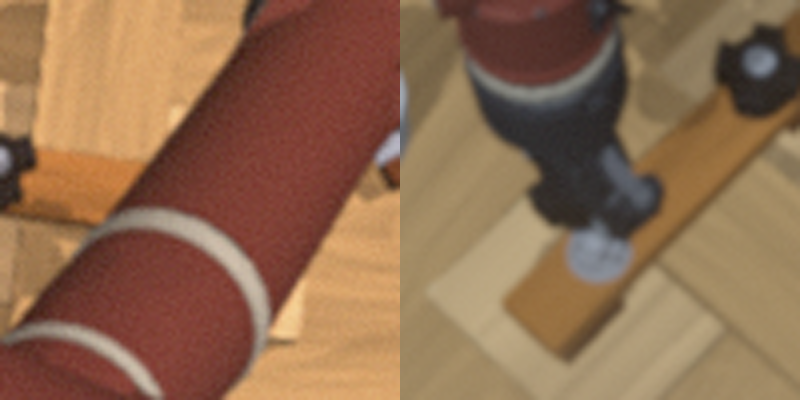

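The knob is held right above the stud (scene crop 600,250) and the bar is clear. I lower it gently.

Request:
arm_command(deltas=[[0,0,-0.02,0,0.045],[0,0,-0.035,0,0.045],[0,0,-0.045,0,0.045],[0,0,-0.05,0,0.045],[0,0,-0.053,0,0.045],[0,0,-0.055,0,0.045],[0,0,-0.055,0,0.045]])

```text
t: 5.3
tool_pos: [561.8, -211.6, 100.5]
ee_rot: [2.429, 1.992, 0.0]
contact_force: [1.0, 0.5, -1.4]
width: 53.2
grip_force: 43.0
```

Request:
arm_command(deltas=[[0,0,-0.003,0,0.045],[0,0,-0.006,0,0.045],[0,0,-0.008,0,0.045],[0,0,-0.01,0,0.045],[0,0,-0.01,0,0.045]])

```text
t: 5.92
tool_pos: [561.7, -211.5, 90.5]
ee_rot: [-2.429, -1.992, -0.0]
contact_force: [-0.6, 0.3, 0.0]
width: 53.6
grip_force: 43.3
```

Request:
arm_command(deltas=[[0,0,-0.001,0,0.045],[0,0,-0.002,0,0.045],[0,0,-0.003,0,0.045],[0,0,-0.003,0,0.045]])

```text
t: 6.42
tool_pos: [561.9, -211.7, 89.8]
ee_rot: [2.429, 1.992, 0.002]
contact_force: [-3.3, 2.7, 13.4]
width: 53.2
grip_force: 44.7
```

Request:
arm_command(deltas=[[0,0,0.0015,0,0.045],[0,0,0.0015,0.06,0.045],[0,0,0.0013,0.12,0.045],[0,0,0.001,0.18,0.045],[0,0,0.001,0.24,0.045],[0,0,0.001,0.3,0.045],[0,0,0.001,0.3,0.045]])

```text
t: 7.3
tool_pos: [562.0, -211.5, 88.3]
ee_rot: [2.104, 2.332, 0.001]
contact_force: [1.1, -0.4, 0.5]
width: 53.1
grip_force: 43.0
```

```bash
cat > s.py <<'E'
from cell import *
import numpy as np
o=get_obs();e=o["ee_rot"];e=e if e[1]>0 else -e
print({k:np.round(o[k],2) for k in("t","tool_pos","contact_force","wrist_torque","width")},"yaw",round(float(2*np.arctan2(e[1],e[0])-np.pi/2),3),np.round(o["joint_positions"],2))
E
python3 s.py
```

```text
{'t': np.float64(7.3), 'tool_pos': array([ 562.04, -211.52,   88.33]), 'contact_force': array([ 1.14, -0.38,  0.5 ]), 'wrist_torque': array([ 0.05, -0.11,  0.01]), 'width': np.float64(53.08)} yaw 0.102 [ 0.16  0.72  0.27  1.73 -0.26  0.73  0.66]
```

Request:
arm_command(deltas=[[0,0,-0.001,0,0.045],[0,0,-0.002,0,0.045],[0,0,-0.002,0,0.045]])

```text
t: 7.68
tool_pos: [562.1, -211.6, 87.8]
ee_rot: [2.104, 2.332, 0.001]
contact_force: [-1.6, 0.8, 8.1]
width: 52.9
grip_force: 44.2
```

```bash
python3 s.py
```

```text
{'t': np.float64(7.68), 'tool_pos': array([ 562.14, -211.61,   87.82]), 'contact_force': array([-1.6 ,  0.82,  8.09]), 'wrist_torque': array([0.29, 0.4 , 0.02]), 'width': np.float64(52.9)} yaw 0.102 [ 0.16  0.72  0.27  1.73 -0.26  0.73  0.67]
```

Now on the flat rim at about 8 N. I keep turning backwards under this light push.

Request:
arm_command(deltas=[[0,0,0,0.06,0.045],[0,0,0,0.12,0.045],[0,0,0,0.18,0.045],[0,0,0,0.24,0.045],[0,0,0,0.3,0.045],[0,0,0,0.3,0.045]])

```text
t: 8.43
tool_pos: [563.3, -212.0, 87.9]
ee_rot: [1.73, 2.618, 0.002]
contact_force: [-0.0, 1.1, 6.5]
width: 53.4
grip_force: 43.8
```

```bash
python3 s.py
```

```text
{'t': np.float64(8.43), 'tool_pos': array([ 563.3 , -211.97,   87.87]), 'contact_force': array([-0.03,  1.14,  6.47]), 'wrist_torque': array([ 0.19, -0.01,  0.04]), 'width': np.float64(53.36)} yaw 0.403 [ 0.21  0.71  0.18  1.73 -0.18  0.72  0.89]
```

Request:
arm_command(deltas=[[0,0,0,0.06,0.045],[0,0,0,0.12,0.045],[0,0,0,0.18,0.045],[0,0,0,0.24,0.045],[0,0,0,0.3,0.045],[0,0,0,0.36,0.045],[0,0,0,0.36,0.045]])

```text
t: 9.3
tool_pos: [563.6, -211.5, 87.9]
ee_rot: [1.233, 2.885, 0.002]
contact_force: [0.8, 1.0, 7.2]
width: 53.3
grip_force: 43.8
```

```bash
python3 s.py
```

```text
{'t': np.float64(9.3), 'tool_pos': array([ 563.65, -211.54,   87.89]), 'contact_force': array([0.79, 1.02, 7.2 ]), 'wrist_torque': array([ 0.24, -0.1 , -0.03]), 'width': np.float64(53.3)} yaw 0.763 [ 0.28  0.71  0.08  1.72 -0.08  0.71  1.16]
```

Request:
arm_command(deltas=[[0.001,0,0,0.06,0.045],[0.001,0,0,0.12,0.045],[0.001,0,0,0.18,0.045],[0.001,0,0,0.24,0.045],[0.001,0,0,0.3,0.045],[0.001,0,0,0.36,0.045],[0.001,0,0,0.36,0.045]])

```text
t: 10.18
tool_pos: [564.2, -211.1, 87.8]
ee_rot: [0.697, 3.06, 0.001]
contact_force: [-0.5, 2.0, 8.0]
width: 53.4
grip_force: 43.9
```

```bash
python3 s.py
```

```text
{'t': np.float64(10.18), 'tool_pos': array([ 564.16, -211.11,   87.8 ]), 'contact_force': array([-0.55,  1.97,  8.04]), 'wrist_torque': array([0.38, 0.1 , 0.  ]), 'width': np.float64(53.4)} yaw 1.123 [ 0.34  0.71 -0.02  1.72  0.02  0.71  1.42]
```

Request:
arm_command(deltas=[[0,0,0,0.06,0.045],[0,0,0,0.12,0.045],[0,0,0,0.18,0.045],[0,0,0,0.24,0.045],[0,0,0,0.3,0.045],[0,0,0,0.36,0.045],[0,0,0,0.36,0.045]])

```text
t: 11.05
tool_pos: [562.6, -211.6, 85.9]
ee_rot: [-0.14, -3.138, -0.0]
contact_force: [0.4, -0.2, -2.1]
width: 53.4
grip_force: 43.0
```

```bash
python3 s.py
```

```text
{'t': np.float64(11.05), 'tool_pos': array([ 562.59, -211.6 ,   85.86]), 'contact_force': array([ 0.37, -0.18, -2.13]), 'wrist_torque': array([ 0.02, -0.13,  0.  ]), 'width': np.float64(53.43)} yaw 1.482 [ 0.4   0.71 -0.13  1.72  0.12  0.72  1.69]
```

It has dropped off the rim. I follow it down without turning.

Request:
arm_command(deltas=[[0,0,-0.002,0,0.045],[0,0,-0.004,0,0.045],[0,0,-0.006,0,0.045],[0,0,-0.008,0,0.045],[0,0,-0.009,0,0.045],[0,0,-0.009,0,0.045]])

```text
t: 11.8
tool_pos: [562.6, -211.6, 78.0]
ee_rot: [-0.138, -3.138, 0.0]
contact_force: [-2.2, 0.7, 4.2]
width: 53.5
grip_force: 43.7
```

```bash
python3 s.py
```

```text
{'t': np.float64(11.8), 'tool_pos': array([ 562.6 , -211.58,   77.98]), 'contact_force': array([-2.23,  0.71,  4.2 ]), 'wrist_torque': array([ 0.1 ,  0.42, -0.01]), 'width': np.float64(53.51)} yaw 1.483 [ 0.4   0.72 -0.12  1.73  0.13  0.7   1.69]
```

Clicked in: a 10 mm drop, from 88.0 to 78.0. Now I turn forwards, watching the torque.

Request:
arm_command(deltas=[[0,0,0,-0.07,0.045],[0,0,0,-0.14,0.045],[0,0,0,-0.21,0.045],[0,0,0,-0.28,0.045],[0,0,0,-0.35,0.045],[0,0,0,-0.42,0.045],[0,0,0,-0.42,0.045]])

```text
t: 12.68
tool_pos: [563.1, -211.7, 77.7]
ee_rot: [0.788, 3.04, -0.001]
contact_force: [-0.7, -0.1, 2.3]
width: 53.2
grip_force: 43.3
```

```bash
python3 s.py
```

```text
{'t': np.float64(12.68), 'tool_pos': array([ 563.15, -211.7 ,   77.67]), 'contact_force': array([-0.67, -0.08,  2.3 ]), 'wrist_torque': array([-0.06,  0.12, -0.03]), 'width': np.float64(53.2)} yaw 1.064 [ 0.33  0.72 -0.01  1.73  0.01  0.69  1.38]
```

Request:
arm_command(deltas=[[0,0,-0.0003,-0.06,0.045],[0,0,-0.0006,-0.12,0.045],[0,0,-0.0009,-0.18,0.045],[0,0,-0.0012,-0.24,0.045],[0,0,-0.0015,-0.3,0.045],[0,0,-0.0018,-0.36,0.045],[0,0,-0.0018,-0.36,0.045]])

```text
t: 13.55
tool_pos: [563.0, -211.8, 76.0]
ee_rot: [1.318, 2.85, -0.0]
contact_force: [-0.8, -0.1, 3.8]
width: 53.1
grip_force: 43.5
```

```bash
python3 s.py
```

```text
{'t': np.float64(13.55), 'tool_pos': array([ 563.05, -211.85,   75.98]), 'contact_force': array([-0.82, -0.08,  3.79]), 'wrist_torque': array([-0.07,  0.17, -0.04]), 'width': np.float64(53.09)} yaw 0.705 [ 0.27  0.72  0.1   1.73 -0.1   0.69  1.12]
```

Request:
arm_command(deltas=[[0,0,-0.0003,-0.06,0.045],[0,0,-0.0006,-0.12,0.045],[0,0,-0.0009,-0.18,0.045],[0,0,-0.0012,-0.24,0.045],[0,0,-0.0015,-0.3,0.045],[0,0,-0.0018,-0.36,0.045],[0,0,-0.0018,-0.36,0.045]])

```text
t: 14.42
tool_pos: [562.9, -212.1, 74.3]
ee_rot: [1.807, 2.568, -0.001]
contact_force: [-1.6, -0.2, 4.6]
width: 53.5
grip_force: 43.7
```

```bash
python3 s.py
```

```text
{'t': np.float64(14.42), 'tool_pos': array([ 562.9 , -212.12,   74.3 ]), 'contact_force': array([-1.57, -0.19,  4.64]), 'wrist_torque': array([-0.11,  0.32, -0.03]), 'width': np.float64(53.46)} yaw 0.344 [ 0.2   0.73  0.2   1.73 -0.2   0.69  0.85]
```

Request:
arm_command(deltas=[[0,0,-0.0002,-0.04,0.045],[0,0,-0.0004,-0.08,0.045],[0,0,-0.0005,-0.12,0.045],[0,0,-0.0005,-0.12,0.045]])

```text
t: 14.92
tool_pos: [562.8, -212.2, 73.8]
ee_rot: [1.958, 2.455, -0.001]
contact_force: [-1.9, -0.5, 5.5]
width: 53.2
grip_force: 43.7
```

```bash
python3 s.py
```

```text
{'t': np.float64(14.92), 'tool_pos': array([ 562.81, -212.16,   73.81]), 'contact_force': array([-1.89, -0.55,  5.5 ]), 'wrist_torque': array([-0.12,  0.25,  0.01]), 'width': np.float64(53.21)} yaw 0.224 [ 0.18  0.74  0.23  1.73 -0.24  0.7   0.77]
```

Request:
arm_command(deltas=[[0,0,0,-0.03,0.045],[0,0,0,-0.06,0.045],[0,0,0,-0.06,0.045]])

```text
t: 15.3
tool_pos: [563.0, -212.0, 73.8]
ee_rot: [2.031, 2.395, 0.0]
contact_force: [-1.0, -0.0, 4.6]
width: 53.3
grip_force: 43.6
```

```bash
python3 s.py
```

```text
{'t': np.float64(15.3), 'tool_pos': array([ 563.04, -211.95,   73.79]), 'contact_force': array([-0.96, -0.  ,  4.56]), 'wrist_torque': array([-0.03,  0.18, -0.02]), 'width': np.float64(53.3)} yaw 0.164 [ 0.17  0.74  0.25  1.73 -0.26  0.7   0.72]
```

Request:
arm_command(deltas=[[0,0,0,-0.03,0.045],[0,0,-0.0002,-0.06,0.045],[0,0,-0.0003,-0.09,0.045],[0,0,-0.0003,-0.09,0.045]])

```text
t: 15.8
tool_pos: [563.5, -211.9, 73.8]
ee_rot: [2.137, 2.301, 0.001]
contact_force: [-0.5, -0.7, 5.9]
width: 53.2
grip_force: 43.7
```

```bash
python3 s.py
```

```text
{'t': np.float64(15.8), 'tool_pos': array([ 563.46, -211.87,   73.75]), 'contact_force': array([-0.49, -0.71,  5.88]), 'wrist_torque': array([ 0.05,  0.21, -0.07]), 'width': np.float64(53.2)} yaw 0.074 [ 0.16  0.74  0.27  1.74 -0.28  0.7   0.65]
```

Request:
arm_command(deltas=[[0,0,0,-0.03,0.045],[0,0,0,-0.06,0.045],[0,0,0,-0.06,0.045]])

```text
t: 16.18
tool_pos: [563.5, -211.8, 73.8]
ee_rot: [2.205, 2.236, 0.001]
contact_force: [-0.1, -0.3, 7.4]
width: 53.2
grip_force: 43.7
```

```bash
python3 s.py
```

```text
{'t': np.float64(16.18), 'tool_pos': array([ 563.49, -211.78,   73.76]), 'contact_force': array([-0.13, -0.29,  7.4 ]), 'wrist_torque': array([ 0.04,  0.18, -0.03]), 'width': np.float64(53.2)} yaw 0.014 [ 0.15  0.74  0.29  1.74 -0.3   0.71  0.61]
```

Request:
arm_command(deltas=[[0,0,0,-0.04,0.045],[0,0,0,-0.08,0.045],[0,0,0,-0.08,0.045]])

```text
t: 16.55
tool_pos: [563.5, -211.7, 73.8]
ee_rot: [2.293, 2.146, 0.002]
contact_force: [-1.1, 0.6, 7.0]
width: 53.1
grip_force: 43.7
```

```bash
python3 s.py
python3 - <<'E'
from h import *
print(get_obs()["joint_torque"].round(3))
d=get_image("scene");x,y=238,270
cv2.imwrite("pics/c4.png",cv2.resize(d["image"][y-40:y+40,x-40:x+40,::-1],(480,480),interpolation=cv2.INTER_CUBIC))
E
```

```text
{'t': np.float64(16.55), 'tool_pos': array([ 563.48, -211.74,   73.77]), 'contact_force': array([-1.07,  0.61,  7.02]), 'wrist_torque': array([ 0.03,  0.21, -0.12]), 'width': np.float64(53.15)} yaw -0.066 [ 0.14  0.75  0.31  1.74 -0.32  0.71  0.55]
[-2.1800e-01 -4.2214e+01  3.7380e+00 -1.0824e+01  1.6000e-02 -2.2400e-01
  7.2000e-02]
```

View pics/c4.png

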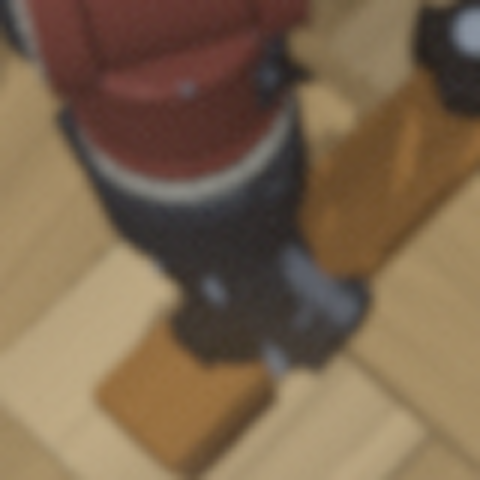

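The knob sits low on the bar (about 285,330), hidden by the fingers. Torque is rising and z is steady, so I make one more small nip.

Request:
arm_command(deltas=[[0,0,0,-0.03,0.045],[0,0,0,-0.05,0.045],[0,0,0,-0.05,0.045]])

```text
t: 16.98
tool_pos: [563.4, -211.7, 73.8]
ee_rot: [2.345, 2.089, 0.001]
contact_force: [-0.4, -0.1, 6.3]
width: 53.5
grip_force: 43.9
```

```bash
python3 s.py
```

```text
{'t': np.float64(16.98), 'tool_pos': array([ 563.4 , -211.74,   73.76]), 'contact_force': array([-0.4 , -0.15,  6.33]), 'wrist_torque': array([0.05, 0.25, 0.06]), 'width': np.float64(53.55)} yaw -0.115 [ 0.13  0.75  0.32  1.74 -0.34  0.71  0.51]
```

Request:
arm_command(deltas=[[0,0,0.0008,0,0.045],[0,0,0.0008,0.03,0.058],[0,0,0.0008,0.03,0.07],[0,0,0.0008,0.03,0.072],[0,0,0.0008,0.03,0.072],[0,0,0.02,0.03,0.072],[0,0,0.06,0.03,0.072],[0,0,0.11,0.03,0.072],[-0.03,0.04,0.16,0.03,0.072],[-0.04,0.09,0.2,0.03,0.072],[-0.05,0.15,0.2,0.03,0.072],[-0.05,0.2,0.2,0.03,0.072]])

```text
t: 18.48
tool_pos: [512.2, -9.7, 274.2]
ee_rot: [2.316, 2.122, 0.004]
contact_force: [1.2, -0.0, -0.0]
width: 72.0
grip_force: 0.0
```

Request:
arm_command(deltas=[[0,0.05,0,0,0.072],[0,0.1,0,0,0.072],[-0.02,0.15,0,0,0.072],[-0.04,0.2,0,0,0.072],[-0.06,0.25,0,0,0.072],[-0.06,0.25,0,0,0.072]])

```text
t: 19.23
tool_pos: [449.9, 244.1, 272.4]
ee_rot: [-2.302, -2.133, -0.0]
contact_force: [-0.1, -0.8, 0.1]
width: 72.2
grip_force: 0.0
```

```bash
python3 s.py
python3 - <<'E'
from h import *
T=get_image("top");S=get_image("scene")
grey=lambda s:(s.max(2)-s.min(2)<30)&(s.min(2)>85)
for nm,ct,cs in(("fitted",(297,170),(278,236)),("knob",(350,179),(238,278))):
    a=blob(T["image"],ct,13,grey);b=blob(S["image"],cs,15,grey)
    print(nm,a[0],a[1],b[0],b[1],tri(T,a[0],S,b[0]))
I=[cv2.resize(d["image"][y-40:y+40,x-40:x+40,::-1],(400,400),interpolation=cv2.INTER_CUBIC) for d,(x,y) in((T,(330,178)),(S,(250,265)))]
cv2.imwrite("pics/c5.png",np.hstack(I))
E
```

```text
{'t': np.float64(19.23), 'tool_pos': array([449.85, 244.14, 272.44]), 'contact_force': array([-0.09, -0.81,  0.05]), 'wrist_torque': array([-0.05,  0.02,  0.01]), 'width': np.float64(72.17)} yaw -0.076 [-0.79  0.37  0.35  1.76 -0.15  1.03 -0.46]
fitted [297.38 169.74] 50 [277.42553191 234.82978723] 47 (array([576.03145758, -72.36391424, 101.5110778 ]), np.float64(2.249515588009175))
knob [352.4 176.6] 50 [235.89655172 276.4137931 ] 58 (array([ 562.66409413, -212.7745138 ,  102.13323662]), np.float64(1.858002492294017))
```

View pics/c5.png

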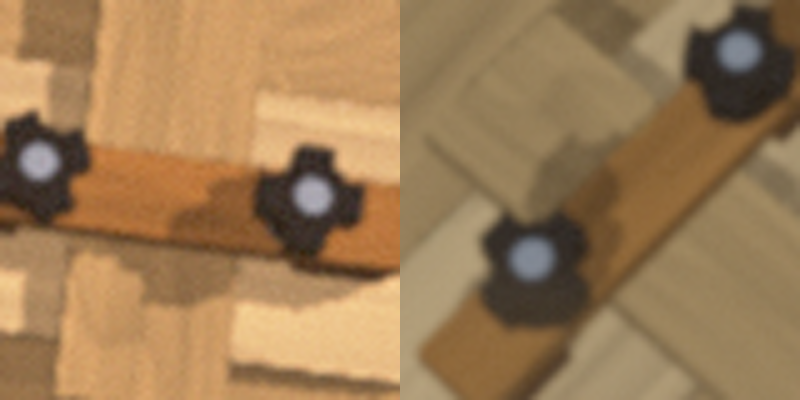

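The knob stands upright on the bar. Its cap is at z 102.1 mm (home is 102), matching the fitted knob, and its axis is 140 mm from the fitted knob. The gripper is clear, so I hand in.

```bash
python3 -c "
from cell import *
print(finish_job())"
```

```text
the job is handed in; nothing more can be done
None
```

The knob clicked into the thread (a 10 mm drop) and was turned forwards until it stopped sinking, within about 0.3 mm of home. I then let go, moved the arm clear and handed the job in. The wrist torque reading was too noisy to confirm the 0.15 N m snug value, and no judging result came back.

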